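# Make up two serving trays in the school kitchen

## Task

Make up the two class trays from the stock on the counter, one thing to a bay: first the three-bay tray with the tall can in its middle bay and the shaker and the open cup in its end bays (either way round), and only when that tray is complete the two-bay tray with the low pot and the square tin (either way round). Stand each thing upright and flat on the floor of its bay, let go of it, and never tip one over; leave the bottle and the jar where they stand.

Things in the scene. Friction and masses are not known exactly. Their poses are not given: they have to be found in the camera images.
- long_tray: Blue plastic serving tray, fixed to the counter. A row of three square bays runs along its y axis; each bay is 80 x 80 mm inside, bay centres at y = -84, 0 and +84 mm (the middle bay is at the origin). Overall 88 mm along its x by 256 mm along its y; floor 5 mm thick; outer rim and the dividers between bays 4 mm thick, their tops 18 mm above the counter (13 mm above the tray floor). Origin: centre of the underside, on the counter; z up. One thing fits in a bay, at any yaw.
- short_tray: Blue plastic serving tray, fixed to the counter. A row of two square bays runs along its y axis; each bay is 80 x 80 mm inside, bay centres at y = -42 and +42 mm. Overall 88 mm along its x by 172 mm along its y; floor 5 mm thick; outer rim and the dividers between bays 4 mm thick, their tops 18 mm above the counter (13 mm above the tray floor). Origin: centre of the underside, on the counter; z up. One thing fits in a bay, at any yaw.
- tall_can: Tall closed stainless can, 58 mm diameter, straight sides, flat lid at 95 mm, with a black button 18 mm across and 6 mm high on the lid. About 0.25 kg. Stands upright on the counter at the start. Origin: centre of the underside; z is its axis, up.
- low_pot: Low closed stainless pot, 62 mm diameter, straight sides, flat lid at 50 mm, with a black button 18 mm across and 6 mm high on the lid, and two tiny wire ears 5 mm proud at its +y and -y sides, 34 mm up (seen only, they cannot be felt). About 0.22 kg. Stands upright on the counter at the start. Origin: centre of the underside; z is its axis, up.
- shaker: Slim stainless shaker, 44 mm diameter, straight sides up to 66 mm, domed top with small holes up to 83 mm. About 0.15 kg. Stands upright on the counter at the start. Origin: centre of the underside; z is its axis, up.
- cup: Open empty stainless cup, 60 mm diameter, straight sides, 60 mm high, wall 3 mm. About 0.12 kg. Stands upright on the counter at the start. Origin: centre of the underside; z is its axis, up.
- tin: Square closed stainless tin, 50 x 50 mm in plan, 60 mm high, plain flat top, with a dark seam near the top. Sides face its x and y axes. About 0.2 kg. Stands upright on the counter at the start. Origin: centre of the underside; z is its axis, up.
- bottle: Bystander: amber glass bottle with black cap, 60 mm diameter, 190 mm high, standing loose at the right end of the work. Origin: centre of the underside.
- jar: Bystander: glass jar with white lid, 72 mm diameter, 100 mm high, standing loose at the left end of the work. Origin: centre of the underside.
Not all that is in view belongs to the job. What is shaped like the cup but red is not meant.

How it is judged (in metres and radians):
On the way, in this order (a step that is already met when the one before it is completed fails the run):
1. the three-bay tray is complete (tall can in the middle bay, shaker and cup in the end bays), released, while neither the low pot nor the tin is at the two-bay tray (x of tall_can in the frame of long_tray between -0.024 and 0.024 m and y of tall_can in the frame of long_tray between -0.018 and 0.018 m and z of each of tall_can, shaker, cup in the frame of long_tray below 0.009 m and angle between each of tall_can, shaker, cup's own z axis and vertical below 0.1 rad and linear speed of each of tall_can, shaker, cup below 0.02 m/s and contact force between each of tall_can, shaker, cup and the fingers below 0.1 N and x of shaker in the frame of long_tray between -0.024 and 0.024 m and y of shaker in the frame of long_tray between -0.112 and 0.112 m and x of cup in the frame of long_tray between -0.024 and 0.024 m and y of cup in the frame of long_tray between -0.112 and 0.112 m and not (x of low_pot in the frame of short_tray between -0.06 and 0.06 m and y of low_pot in the frame of short_tray between -0.1 and 0.1 m) and not (x of tin in the frame of short_tray between -0.06 and 0.06 m and y of tin in the frame of short_tray between -0.1 and 0.1 m)), for 0.2 s.
2. the two-bay tray is complete with the low pot and the tin, released (x of low_pot in the frame of short_tray between -0.024 and 0.024 m and y of low_pot in the frame of short_tray between -0.07 and 0.07 m and z of each of low_pot, tin in the frame of short_tray below 0.009 m and angle between each of low_pot, tin's own z axis and vertical below 0.1 rad and linear speed of each of low_pot, tin below 0.02 m/s and contact force between each of low_pot, tin and the fingers below 0.1 N and x of tin in the frame of short_tray between -0.024 and 0.024 m and y of tin in the frame of short_tray between -0.07 and 0.07 m), for 0.2 s.
At the end, for the whole second after the job is handed in: Tall can in the middle bay of the three-bay tray (within 18 mm along the row), shaker and cup in its end bays, low pot and tin in the two-bay tray: each within 24 mm of the row's centre line, on the bay floor (underside below 9 mm), upright within 0.1 rad, at rest, released (all of step 2 and x of tall_can in the frame of long_tray between -0.024 and 0.024 m and y of tall_can in the frame of long_tray between -0.018 and 0.018 m and z of each of tall_can, shaker, cup in the frame of long_tray below 0.009 m and angle between each of tall_can, shaker, cup's own z axis and vertical below 0.1 rad and linear speed of each of tall_can, shaker, cup below 0.02 m/s and contact force between each of tall_can, shaker, cup and the fingers below 0.1 N and x of shaker in the frame of long_tray between -0.024 and 0.024 m and y of shaker in the frame of long_tray between -0.112 and 0.112 m and x of cup in the frame of long_tray between -0.024 and 0.024 m and y of cup in the frame of long_tray between -0.112 and 0.112 m); the robot touches nothing.
It fails at once if a kit thing is tipped over (more than 0.6 rad) (angle between any of tall_can, low_pot, shaker, cup, tin's own z axis and vertical above 0.6 rad).
It fails at once if a bystander is moved more than 30 mm (distance of any of bottle, jar from where it was at the start of the episode above 0.03 m).
It also fails if it takes over 115 s, if anything falls off the work surface, if the arm or the gripper's body presses on something with over 40 N, if the wrist force passes 120 N, or if a joint passes its speed limit or range.

## Robot

A 6-joint arm with a two-finger parallel gripper is mounted at the origin on the work surface. World frame = base frame: x ahead of the robot, y to its left, z up, the work surface at z = 0. Lengths are in mm, angles in rad, forces in N, time in s.
With the tool pointing down it reaches from about 350 to 875 mm from the base axis. Payload 4.2 kg.
Tool frame: the origin (TCP) lies on the mounting face of the last link; the fingertips stand 173 mm ahead of it and the grasp point (between the pads) lies 155 mm ahead of it (tcp_to_grasp is the distance from the TCP to the grasp point, in mm); z points along the fingers, y is the direction in which the jaws open and shut (so a half turn about z gives the same grasp; the last joint's range is limited). The gripper opens to 85 mm and grips with 20 to 120 N. Pads are 22 mm wide; open, the fingers measure 114 mm over their backs; the gripper's body (76 mm by 85 mm) begins 54 mm behind the grasp point. The pads swing forward as they close: fully open they stand 13 mm farther back than shut.
Start: joints at [-0.946, 0.385, 0.008, 0, -1.194, -0.259], TCP at [223.575, -583.622, 404.712] pointing down, gripper open.
Joint ranges: [-3.14, 3.14], [-1.21, 2.06], [-1.07, 1.41], [-3.16, 2.05], [-2.99, -0.16], [-3.1, 3.1]. Speed limits (rad/s): [2.79, 2.79, 3.14, 3.14, 3.14, 3.14].

## Interface

Orientations are given as a unit quaternion [x, y, z, w].
In Python, from bench import * gives the robot as it stands. The module is installed in compiled form; this text tells all that it offers.
- The arm moves only by the tool apply_moves, never from a script. Its arguments are lists of equal length, an entry for each row: "fingers": the closure, from 0 (fully open) to 1 (shut); "dp": the shift along the world's x, y, z in cm, a list of three; "yaw": the turn about the world's z in degrees. A call has 1 to 10 rows; each row is the pose to reach, as a shift and turn from the pose measured when the call began; what a row does not reach only later rows make up. A row lasts 1/10 s, in which the tool goes at most 50 mm and 8.59 degrees, less where a joint would pass 70% of its speed; a pose out of reach is approached as far as the arm can. A call with a gripper value outside its range is refused whole. The fingers move at their own pace and stop on an object; the grip force is fixed at half the most. Time passes only in rows, so rows that repeat a pose let the fingers close. It gives the time, the measured TCP pose, the force and the opening at its end, in the units of the state.
- read_state(): the state, without advancing time (a new reading comes with each control period).
- get_image(name): name is "side" or "top"; returns a dict with "color" (480x640x3 uint8, blue, green, red), "mtx" (3x3 intrinsics, pixels), "camera_from_world" (4x4, takes a point from world to camera coordinates). Camera axes: x right, y down, z forward; pixel columns grow to the right and rows downward; lengths in mm; the calibration is good to about 2 mm. A picture is of the moment at which its call begins. There is no depth.
- job_done(): hands the job in, once; it reports no verdict.
The state is a dict: "clock": time; "joints": joint angles; "joint_vel": joint speeds; "joint_efforts": joint torques, N m; "position": TCP position; "ee_rot": TCP orientation; "contact_force": force on the tool from outside, world axes, zero at the start; "wrist_torque": the same for the moment, N m; "gripper_width": finger opening in mm.
Only numpy, scipy, OpenCV 4.12 (cv2) and the standard library are available. Lean on these libraries where they do the work, as an engineer would, in place of code of your own. Each camera call takes 0.05 s, during which the arm holds its last target. There are 200 camera calls.

## Working session

There is one attempt and no reset: what is moved stays moved. The work goes in short steps, Python scripts to look and compute and a tool call to move; the robot and the scene stay as the last step left them, time stands still between calls to the robot, and variables do not carry over. Pictures are saved under pics/ and viewed, about 12 in all and at most 16, crops included, and the job is handed in when it is done.

Besides the shell and the picture viewer there is one more tool, called after "Request:" as name(argument=value, ...), one argument or row to a line, values as JSON. apply_moves: Moves the arm, as the interface text tells. Its arguments: {"type":"object","properties":{"fingers":{"type":"array","items":{"type":"number"}},"dp":{"type":"array","items":{"type":"array","items":{"type":"number"}}},"yaw":{"type":"array","items":{"type":"number"}}},"required":["fingers","dp","yaw"]}

```bash
mkdir -p pics
python3 - <<'E'
from bench import *
import cv2
for n in("top","side"):
    d=get_image(n); cv2.imwrite(f"pics/{n}0.png",d["color"]); print(n,d["mtx"].tolist(),d["camera_from_world"].round(4).tolist())
print(read_state())
E
```

```text
top [[517.9341948619644, 0.0, 329.35622155296403], [0.0, 517.9341948619644, 237.97580563037596], [0.0, 0.0, 1.0]] [[-0.0238, -0.9996, -0.0177, 19.768], [-0.9978, 0.0249, -0.061, 592.3687], [0.0614, 0.0163, -0.998, 1215.5696], [0.0, 0.0, 0.0, 1.0]]
side [[603.9152072912171, 0.0, 322.28132255020324], [0.0, 603.9152072912171, 238.29352981331633], [0.0, 0.0, 1.0]] [[-0.98, -0.198, 0.0224, 588.5096], [-0.1234, 0.5146, -0.8485, 128.8209], [0.1564, -0.8343, -0.5287, 1577.829], [0.0, 0.0, 0.0, 1.0]]
{'clock': 0.1, 'joints': array([-9.46366023e-01,  3.85505337e-01,  6.78653609e-03, -4.29890554e-04,
       -1.19399234e+00, -2.58592462e-01]), 'joint_vel': array([-0.00129605, -0.00052808,  0.00377701,  0.00093207,  0.00213771,
        0.00080623]), 'joint_efforts': array([ 1.61556136e-05, -3.93319452e+01,  1.88929278e+01,  4.19797048e+00,
       -2.56563791e-03, -4.82641767e-07]), 'position': array([ 223.55303033, -583.47164646,  403.72530185]), 'ee_rot': array([-1.81822523e-01,  9.83330877e-01,  9.50968880e-04, -2.28474139e-04]), 'contact_force': array([ 0.01291407, -0.41542126, -0.42218285]), 'wrist_torque': array([ 0.01011374, -0.01205629, -0.01058398]), 'gripper_width': 85.46656165483638}
```

View pics/top0.png

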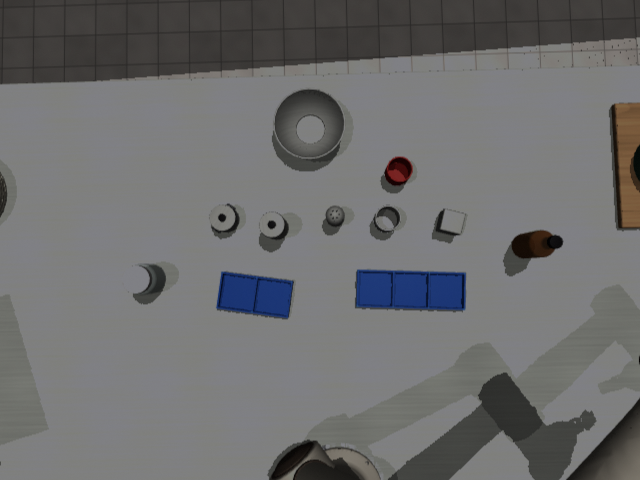

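View pics/side0.png

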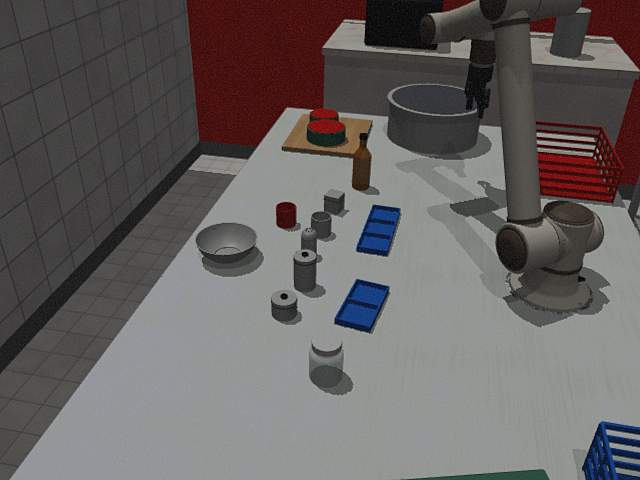

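The top view shows, left to right, the pot (223,218), can (272,225), shaker (335,215), cup (387,220) and tin (451,222). The two-bay tray is at (256,295) and the three-bay tray at (410,290). The side view confirms that the leftmost item is the low pot. I'll enlarge the top view for exact pixel positions.

Run:
```python
import cv2
im=cv2.imread("pics/top0.png")
for n,(a,b) in {"cl":(200,352),"cr":(322,474)}.items():
    c=cv2.resize(im[190:320,a:b],None,fx=5,fy=5,interpolation=cv2.INTER_CUBIC)
    for x in range(a,b,10): cv2.line(c,((x-a)*5,0),((x-a)*5,6 if x%50 else 16),(0,0,255),1); cv2.putText(c,str(x),((x-a)*5,28),0,.35,(0,0,255))
    for y in range(190,320,10): cv2.line(c,(0,(y-190)*5),(6,(y-190)*5),(0,0,255),1); cv2.putText(c,str(y),(8,(y-190)*5+4),0,.35,(0,0,255))
    c=c[:600]; cv2.imwrite(f"pics/{n}.png",c)
# trays by colour
hsv=cv2.cvtColor(im,cv2.COLOR_BGR2HSV); m=cv2.inRange(hsv,(100,120,40),(130,255,255))
m=cv2.morphologyEx(m,cv2.MORPH_CLOSE,None,iterations=2)
for c in cv2.findContours(m,0,2)[0]:
    if cv2.contourArea(c)>500: print(cv2.minAreaRect(c),cv2.boxPoints(cv2.minAreaRect(c)).round(1).tolist())
```

```text
((254.25787353515625, 294.3804016113281), (72.34951782226562, 37.165374755859375), 7.853313446044922) [[215.89999389648438, 307.79998779296875], [221.0, 271.0], [292.6000061035156, 280.8999938964844], [287.6000061035156, 317.70001220703125]]
((410.6687927246094, 289.4293212890625), (109.01056671142578, 36.92244338989258), 1.7357046604156494) [[355.6000061035156, 306.20001220703125], [356.70001220703125, 269.29998779296875], [465.70001220703125, 272.6000061035156], [464.6000061035156, 309.5]]
```

View pics/cl.png

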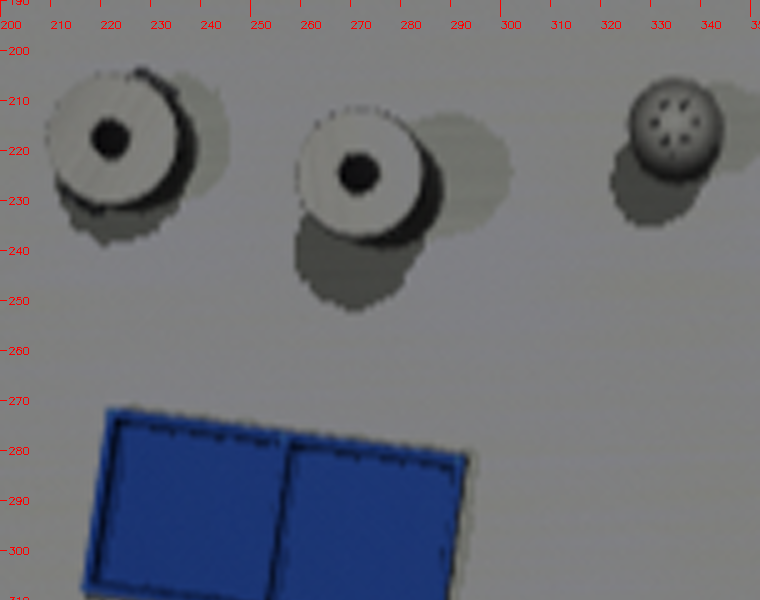

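View pics/cr.png

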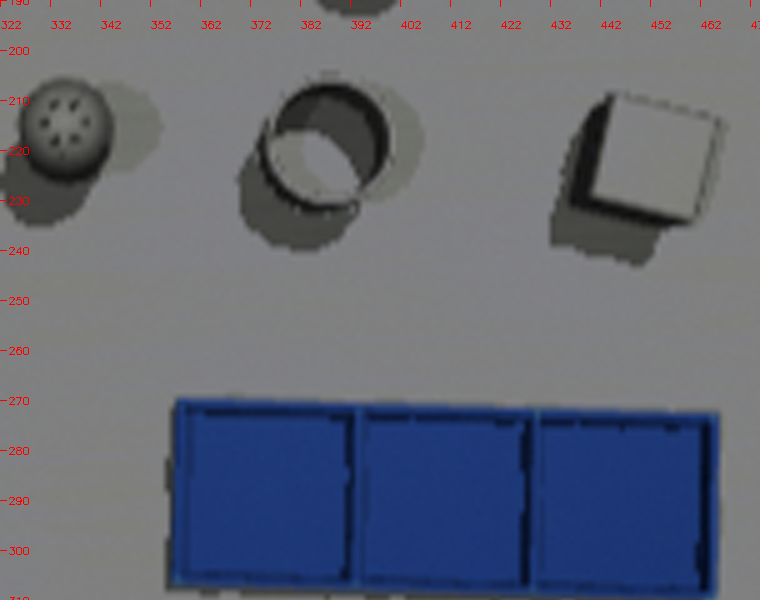

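The left crop shows the pot button at (222.0,217.6) and the can button at (271.6,224.8). The right crop shows the shaker's hole pattern centred at (335,214.5), the cup rim centred at (387,219.4), and the tin's top corners near (445,208.4), (466.4,214.4), (460.4,234.8), (440,229).

```bash
cat > h.py <<'E'
import numpy as np, cv2
from bench import *
def w(d,u,v,z):
    T=d["camera_from_world"];R=T[:3,:3];c=-R.T@T[:3,3]
    r=R.T@np.linalg.solve(d["mtx"],[u,v,1]);return (c+r*(z-c[2])/r[2])
def pose():
    s=read_state();q=s["ee_rot"];x,y,z,ww=q
    R=np.array([[1-2*(y*y+z*z),2*(x*y-z*ww),0],[2*(x*y+z*ww),1-2*(x*x+z*z),0]])
    return s["position"],np.degrees(np.arctan2(R[1,1],R[0,1])),s
E
python3 - <<'E'
from h import *
d=get_image("top")
for n,p in dict(pot=(222,217.6,56),can=(271.6,224.8,101),shaker=(335,214.5,82),cup=(387,219.4,60)).items(): print(n,w(d,*p).round(1))
t=np.array([w(d,u,v,60) for u,v in((445,208.4),(466.4,214.4),(460.4,234.8),(440,229))]);print("tin",t.mean(0).round(1),[np.degrees(np.arctan2(*(t[(i+1)%4]-t[i])[[1,0]])).round(1) for i in range(4)],np.linalg.norm(np.diff(t,axis=0),axis=1).round(1))
for c in([[215.9,307.8],[221,271],[292.6,280.9],[287.6,317.7]],[[355.6,306.2],[356.7,269.3],[465.7,272.6],[464.6,309.5]]):
    t=np.array([w(d,u+.5,v+.5,14) for u,v in c]);print("tray",t.mean(0).round(1),[np.degrees(np.arctan2(*(t[(i+1)%4]-t[i])[[1,0]])).round(1) for i in range(4)],np.linalg.norm(np.diff(t,axis=0),axis=1).round(1))
for n,p in dict(bottle=(555,242,190),jar=(140,280,100),bowl=(310,125,60),red=(399,165,60)).items(): print(n,w(d,*p).round(1))
p,y,s=pose();print(p,y)
E
```

```text
pot [644. 253.  56.]
can [620.2 132.1 101. ]
shaker [641.7  -9.8  82. ]
cup [ 629.6 -129.    60. ]
tin [ 620.6 -280.    60. ] [np.float64(-107.3), np.float64(161.5), np.float64(72.5), np.float64(-15.6)] [50.7 49.1 48.3]
tray [461.9 186.3  14. ] [np.float64(-8.6), np.float64(-99.2), np.float64(171.1), np.float64(80.9)] [ 88.1 173.1  87.7]
tray [ 465.  -185.2   14. ] [np.float64(-3.3), np.float64(-93.1), np.float64(176.0), np.float64(87.0)] [ 87.3 258.2  87. ]
bottle [ 562.5 -456.   190. ]
jar [504.4 428.  100. ]
bowl [855.4  43.5  60. ]
red [ 755.4 -160.6   60. ]
[ 223.51826697 -583.49526782  403.90244964] 110.95153358033645
```

Request:
apply_moves(
  fingers=[0,0,0,0,0,0,0,0,0,0],
  dp=[
    [39.7,71.6,-6],
    [39.7,71.6,-6],
    [39.7,71.6,-6],
    [39.7,71.6,-6],
    [39.7,71.6,-6],
    [39.7,71.6,-6],
    [39.7,71.6,-6],
    [39.7,71.6,-6],
    [39.7,71.6,-6],
    [39.7,71.6,-6],
  ],
  yaw=[66,66,66,66,66,66,66,66,66,66],
)

```text
clock: 1.15
position: [465.7, -145.5, 367.6]
ee_rot: [-0.688, 0.726, 0.001, -0.001]
contact_force: [1.1, -0.2, -0.1]
gripper_width: 85.3
```

Request:
apply_moves(
  fingers=[0,0,0,0,0,0,0,0,0,0],
  dp=[
    [15.5,27.8,-3],
    [15.5,27.8,-3],
    [15.5,27.8,-3],
    [15.5,27.8,-3],
    [15.5,27.8,-3],
    [15.5,27.8,-3],
    [15.5,27.8,-3],
    [15.5,27.8,-3],
    [15.5,27.8,-3],
    [15.5,27.8,-3],
  ],
  yaw=[0,0,0,0,0,0,0,0,0,0],
)

```text
clock: 2.15
position: [620.3, 131.6, 337.6]
ee_rot: [-0.688, 0.726, 0.001, -0.001]
contact_force: [1.0, 0.1, -0.1]
gripper_width: 85.6
```

Run:
```python
from h import *
p,y,s=pose();print(p.round(1),y.round(1),s["clock"])
d=get_image("side");c=d["color"]
cv2.imwrite("pics/s1.png",cv2.resize(c[130:340,220:440],None,fx=2.8,fy=2.8,interpolation=cv2.INTER_CUBIC))
```

```text
[620.3 131.6 337.6] 176.9 2.15
```

View pics/s1.png

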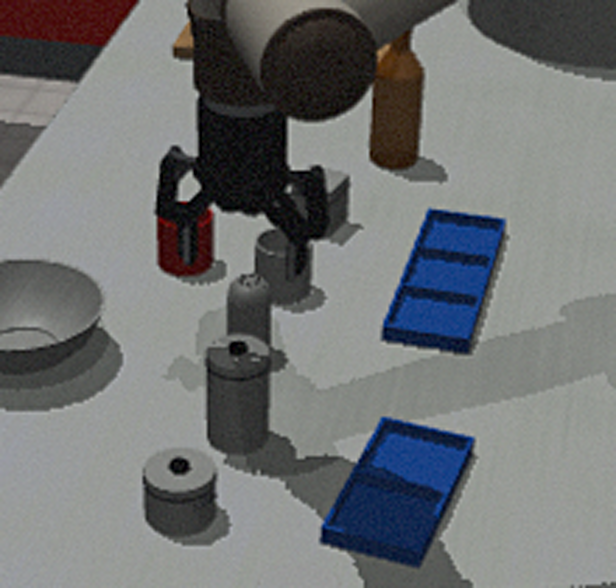

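The enlarged side view shows the open fingers centred at about (242,260), above the can button at (237,348). Nothing is in the way, so I'll go down and grip.

Request:
apply_moves(
  fingers=[0,0,0,0,0,1,1,1,1,1],
  dp=[
    [0,0,-4],
    [0,0,-7],
    [0,0,-9.5],
    [0,0,-11.2],
    [0,0,-11.2],
    [0,0,-11.2],
    [0,0,-11.2],
    [0,0,-11.2],
    [0,0,-11.2],
    [0,0,-11.2],
  ],
  yaw=[0,0,0,0,0,0,0,0,0,0],
)

```text
clock: 3.2
position: [621.0, 131.4, 228.1]
ee_rot: [-0.688, 0.726, -0.0, 0.001]
contact_force: [0.5, -1.8, 5.8]
gripper_width: 57.1
```

Request:
apply_moves(
  fingers=[1,1,1,1,1,1,1,1,1,1],
  dp=[
    [0,0,3],
    [0,0,7],
    [0,0,12],
    [-2,-4,12],
    [-4,-8,12],
    [-6,-12,12],
    [-8.2,-16.5,12],
    [-10.2,-21,12],
    [-12.2,-25.3,12],
    [-14,-29.5,12],
  ],
  yaw=[0,0,0,0,0,0,0,0,0,0],
)

```text
clock: 4.2
position: [479.0, -164.9, 347.6]
ee_rot: [-0.688, 0.726, 0.0, 0.001]
contact_force: [1.3, 0.2, -3.0]
gripper_width: 56.6
```

Request:
apply_moves(
  fingers=[1,1,1,1],
  dp=[
    [-1.6,-2.4,0],
    [-1.6,-2.4,0],
    [-1.6,-2.4,0],
    [-1.6,-2.4,0],
  ],
  yaw=[0,0,0,0],
)

```text
clock: 4.6
position: [463.2, -188.3, 347.4]
ee_rot: [-0.688, 0.726, 0.001, 0.001]
contact_force: [0.1, -0.6, -2.8]
gripper_width: 56.9
```

Run:
```python
from h import *
p,y,s=pose();print(p.round(1),y.round(1),s["clock"],s["gripper_width"],s["contact_force"])
d=get_image("side");c=d["color"]
cv2.imwrite("pics/s2.png",cv2.resize(c[110:290,280:480],None,fx=3,fy=3,interpolation=cv2.INTER_CUBIC))
```

```text
[ 463.2 -188.3  347.4] 176.9 4.6 56.92662960585818 [ 0.12338145 -0.62366599 -2.76834935]
```

View pics/s2.png

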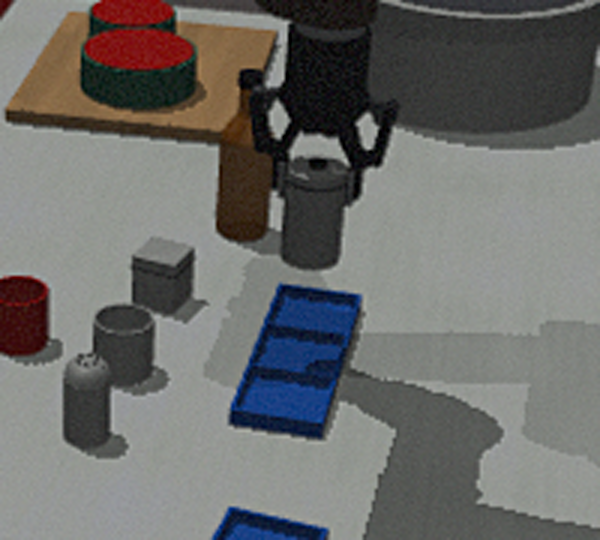

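The can is held upright over the three-bay tray, which spans about (232..360, 288..437) in the crop. I'll lower it.

Request:
apply_moves(
  fingers=[1,1,1,1,1,1,1],
  dp=[
    [0.2,0.2,-4],
    [0.2,0.3,-8],
    [0.2,0.3,-10],
    [0.2,0.3,-10.8],
    [0.2,0.3,-11.3],
    [0.2,0.3,-11.4],
    [0.2,0.3,-11.4],
  ],
  yaw=[0,0,0,0,0,0,0],
)

```text
clock: 5.35
position: [466.1, -185.0, 234.4]
ee_rot: [-0.688, 0.725, -0.0, 0.002]
contact_force: [0.4, 0.2, -3.8]
gripper_width: 56.4
```

Request:
apply_moves(
  fingers=[1,1,1,0,0,0,0,0,0],
  dp=[
    [0,0,-0.1],
    [0,0,-0.2],
    [0,0,-0.2],
    [0,0,-0.2],
    [0,0,-0.2],
    [0,0,-0.2],
    [0,0,-0.2],
    [0,0,3],
    [0,0,8],
  ],
  yaw=[0,0,0,0,0,0,0,0,0],
)

```text
clock: 6.25
position: [465.2, -184.9, 312.6]
ee_rot: [-0.688, 0.725, 0.003, -0.001]
contact_force: [1.2, 0.8, -0.1]
gripper_width: 85.5
```

Request:
apply_moves(
  fingers=[0,0,0,0,0,0,0,0,0,0],
  dp=[
    [3.5,3.5,1],
    [7,7,1],
    [10.5,10.5,1],
    [14,14,1],
    [17.6,17.5,1],
    [17.6,17.5,0],
    [17.6,17.5,-2],
    [17.6,17.5,-2],
    [17.6,17.5,-2],
    [17.6,17.5,-2],
  ],
  yaw=[0,0,0,0,0,0,0,0,0,0],
)

```text
clock: 7.25
position: [641.3, -10.4, 293.7]
ee_rot: [-0.688, 0.726, 0.002, -0.0]
contact_force: [0.5, 0.1, 0.2]
gripper_width: 85.2
```

Run:
```python
from h import *
p,y,s=pose();print(p.round(1),y.round(1),s["clock"])
for n,(a,b,c0,c1,f) in dict(top=(190,320,330,480,3),side=(150,310,240,420,3)).items():
    d=get_image(n); im=cv2.resize(d["color"][a:b,c0:c1],None,fx=f,fy=f,interpolation=cv2.INTER_CUBIC); globals()[n]=im
    # project expected shaker top and tray bay centres
h=max(top.shape[0],side.shape[0])
pad=lambda i:cv2.copyMakeBorder(i,0,h-i.shape[0],0,0,0)
o=np.hstack([pad(top),pad(side)]);o=cv2.resize(o,None,fx=.8,fy=.8);print(o.shape);cv2.imwrite("pics/m3.png",o)
```

```text
[641.3 -10.4 293.7] 177.0 7.25
(384, 792, 3)
```

View pics/m3.png

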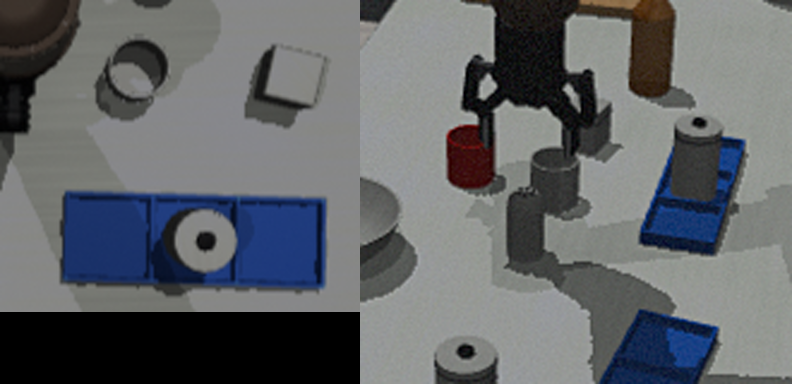

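The can stands in the middle bay: its button is at (207,240) in the crop, or (416,290) in the full picture. The shaker stands below the gripper.

Request:
apply_moves(
  fingers=[0,0,0,0,1,1,1,1,1,1],
  dp=[
    [0,0,-4],
    [0,0,-7],
    [0,0,-9.1],
    [0,0,-9.1],
    [0,0,-9.1],
    [0,0,-9.1],
    [0,0,-9.1],
    [0,0,-9.1],
    [0,0,-9.1],
    [0,0,-9.1],
  ],
  yaw=[0,0,0,0,0,0,0,0,0,0],
)

```text
clock: 8.35
position: [642.1, -10.2, 205.1]
ee_rot: [-0.688, 0.725, 0.001, 0.001]
contact_force: [0.3, -0.3, 6.5]
gripper_width: 42.4
```

Run:
```python
from h import *
print(w(get_image("top"),416.25,290,111).round(1)); print(pose())
```

```text
[ 468.5 -183.1  111. ]
(array([642.08068258, -10.15263883, 205.12118988]), np.float64(177.01241409907843), {'clock': 8.4, 'joints': array([ 0.23506414,  0.60487311, -0.17086022, -0.00430019, -0.79363038,
       -0.28419313]), 'joint_vel': array([ 3.63596916e-05, -6.24384187e-04,  1.53250601e-04,  1.43375191e-03,
        1.14344090e-04,  8.41970343e-04]), 'joint_efforts': array([-7.94221088e-02, -4.15409088e+01,  1.27612558e+01,  2.60492921e+00,
        1.34854289e-01,  9.38117795e-03]), 'position': array([642.08068258, -10.15263883, 205.12118988]), 'ee_rot': array([-0.68843248,  0.72529846,  0.00096722,  0.00138939]), 'contact_force': array([-0.09473295, -0.71779373,  5.9438085 ]), 'wrist_torque': array([ 0.05566238,  0.15221437, -0.00824922]), 'gripper_width': 42.825565553427})
```

Request:
apply_moves(
  fingers=[1,1,1,1,1,1,1,1,1,1],
  dp=[
    [0,0,3],
    [0,0,7],
    [-4,-2,8],
    [-8,-4.2,8],
    [-12,-6.3,8],
    [-15.5,-8.2,8],
    [-17.2,-9.1,8],
    [-17.2,-9.1,6],
    [-17.2,-9.1,4],
    [-17.2,-9.1,4],
  ],
  yaw=[0,0,0,0,0,0,0,0,0,0],
)

```text
clock: 9.4
position: [468.5, -101.4, 243.1]
ee_rot: [-0.688, 0.726, 0.003, -0.001]
contact_force: [0.4, 0.4, -1.4]
gripper_width: 42.7
```

Request:
apply_moves(
  fingers=[1,1,1,1,1,0,0,0,0,0],
  dp=[
    [0,0,-2],
    [0,0,-3],
    [0.1,0,-3.4],
    [0.1,0,-3.5],
    [0.1,0,-3.5],
    [0.1,0,-3.5],
    [0.1,0,-3.5],
    [0.1,0,-3.5],
    [0.1,0,-3.5],
    [0.1,0,0],
  ],
  yaw=[0,0,0,0,0,0,0,0,0,0],
)

```text
clock: 10.4
position: [468.1, -101.5, 239.8]
ee_rot: [-0.688, 0.726, 0.006, -0.005]
contact_force: [0.6, 0.2, -0.4]
gripper_width: 85.2
```

Request:
apply_moves(
  fingers=[0,0,0,0,0,0,0,0,0],
  dp=[
    [0,0,4.5],
    [4.5,-0.5,5],
    [9,-1.5,5],
    [13,-2.2,5],
    [16.2,-2.7,5],
    [16.2,-2.7,2],
    [16.2,-2.7,-1],
    [16.2,-2.7,-1],
    [16.2,-2.7,-1],
  ],
  yaw=[0,0,0,0,0,0,0,0,0],
)

```text
clock: 11.3
position: [630.3, -128.6, 229.7]
ee_rot: [-0.688, 0.726, 0.007, -0.005]
contact_force: [0.5, 0.8, 1.5]
gripper_width: 85.4
```

Run:
```python
from h import *
p,y,s=pose();print(p.round(1),y.round(1),s["clock"])
for n,(a,b,c0,c1,f) in dict(top=(190,320,330,480,3),side=(150,310,240,420,3)).items():
    d=get_image(n); im=cv2.resize(d["color"][a:b,c0:c1],None,fx=f,fy=f,interpolation=cv2.INTER_CUBIC); globals()[n]=im
h=max(top.shape[0],side.shape[0])
pad=lambda i:cv2.copyMakeBorder(i,0,h-i.shape[0],0,0,0)
o=np.hstack([pad(top),pad(side)]);o=cv2.resize(o,None,fx=.8,fy=.8);cv2.imwrite("pics/m4.png",o)
```

```text
[ 630.3 -128.6  229.7] 176.9 11.3
```

View pics/m4.png

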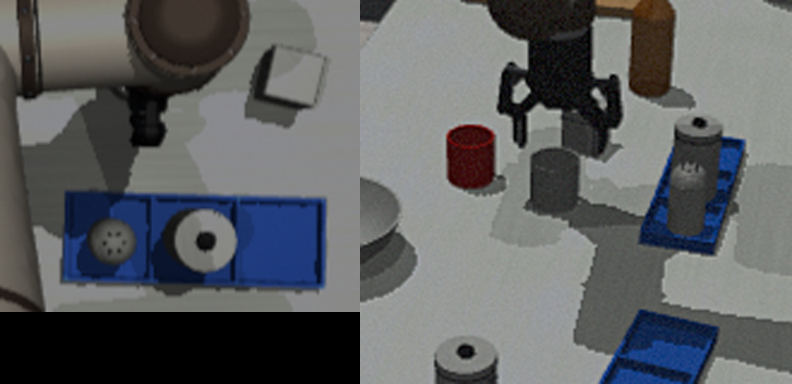

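The shaker stands in the left bay at (112,240) and the can in the middle bay. The fingers are over the cup at (555,165) in the side half.

Request:
apply_moves(
  fingers=[0,0,0,1,1,1,1,1,1],
  dp=[
    [0,0,-2],
    [0,0,-3.4],
    [0,0,-3.4],
    [0,0,-3.4],
    [0,0,-3.4],
    [0,0,-3.4],
    [0,0,-3.4],
    [0,0,-3.4],
    [0,0,-3.4],
  ],
  yaw=[0,0,0,0,0,0,0,0,0],
)

```text
clock: 12.3
position: [631.6, -128.4, 199.6]
ee_rot: [-0.688, 0.726, 0.004, -0.003]
contact_force: [-0.4, 1.1, 5.5]
gripper_width: 58.6
```

Request:
apply_moves(
  fingers=[1,1,1,1,1,1,1,1,1,1],
  dp=[
    [0,0,3],
    [0,0,7],
    [0,-4,11],
    [-3,-7.5,11.5],
    [-6.5,-11,11.5],
    [-10,-13,11.5],
    [-14,-14,11.5],
    [-17.1,-14,11],
    [-17.1,-14,7],
    [-17.1,-14,5],
  ],
  yaw=[0,0,0,0,0,0,0,0,0,0],
)

```text
clock: 13.3
position: [458.2, -268.3, 247.8]
ee_rot: [-0.687, 0.726, 0.005, -0.003]
contact_force: [0.1, 0.9, -1.4]
gripper_width: 58.7
```

Request:
apply_moves(
  fingers=[1,1],
  dp=[
    [0,0,0],
    [0,0,0],
  ],
  yaw=[0,0],
)

```text
clock: 13.5
position: [458.0, -268.3, 247.6]
ee_rot: [-0.687, 0.726, 0.006, -0.003]
contact_force: [-0.0, -0.0, -0.7]
gripper_width: 58.8
```

Request:
apply_moves(
  fingers=[1,1,1,1,1,0,0,0,0,0],
  dp=[
    [0.3,0,-2],
    [0.3,0,-3.6],
    [0.3,0,-4.2],
    [0.3,0,-4.4],
    [0.3,0,-4.4],
    [0.3,0,-4.4],
    [0.3,0,-4.4],
    [0.3,0,-4.4],
    [0.3,0,-4.4],
    [0.3,0,0],
  ],
  yaw=[0,0,0,0,0,0,0,0,0,0],
)

```text
clock: 14.5
position: [459.1, -267.8, 242.9]
ee_rot: [-0.687, 0.727, 0.012, -0.007]
contact_force: [0.6, -0.3, -0.3]
gripper_width: 85.5
```

Request:
apply_moves(
  fingers=[0,0,0,0,0,0,0,0,0,0],
  dp=[
    [0,0,4],
    [3,0,5],
    [7,0,5],
    [11,-0.5,5],
    [15,-1,5],
    [15.8,-1.2,4],
    [15.8,-1.2,4],
    [15.8,-1.2,4],
    [15.8,-1.2,4],
    [15.8,-1.2,4],
  ],
  yaw=[0,0,-4,-8,-14,-14,-14,-14,-14,-14],
)

```text
clock: 15.5
position: [616.2, -279.8, 283.8]
ee_rot: [-0.593, 0.805, 0.013, -0.005]
contact_force: [-0.1, -0.8, -0.1]
gripper_width: 85.5
```

Run:
```python
from h import *
p,y,s=pose();print(p.round(1),y.round(1),s["clock"],s["ee_rot"])
for n,(a,b,c0,c1,f) in dict(top=(190,320,330,480,3),side=(150,310,240,420,3)).items():
    d=get_image(n); im=cv2.resize(d["color"][a:b,c0:c1],None,fx=f,fy=f,interpolation=cv2.INTER_CUBIC); globals()[n]=im
h=max(top.shape[0],side.shape[0])
pad=lambda i:cv2.copyMakeBorder(i,0,h-i.shape[0],0,0,0)
o=np.hstack([pad(top),pad(side)]);o=cv2.resize(o,None,fx=.8,fy=.8);cv2.imwrite("pics/m5.png",o)
```

```text
[ 616.2 -279.8  283.8] 162.7 15.5 [-0.59289664  0.80516624  0.0125046  -0.00495409]
```

View pics/m5.png

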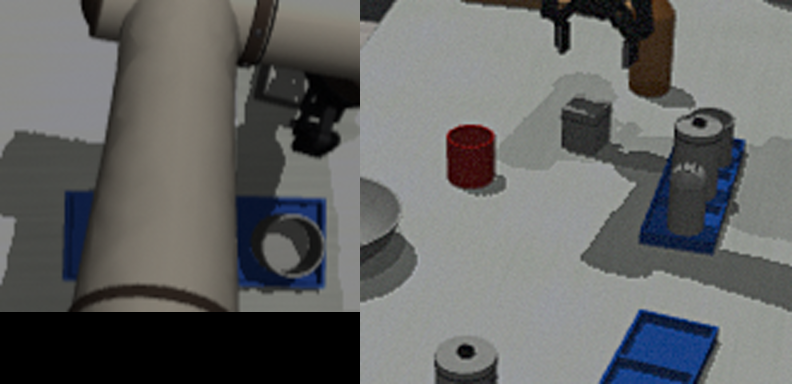

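Run:
```python
from h import *
print(w(get_image("top"),449.6,292.1,65).round(1))
```

```text
[ 460.1 -265.2   65. ]
```

Request:
apply_moves(
  fingers=[0,0,0,0,0],
  dp=[
    [0.8,-0.2,-2],
    [0.8,-0.2,-5],
    [0.8,-0.2,-5],
    [0.8,-0.2,-5],
    [0.8,-0.2,-5],
  ],
  yaw=[0,0,0,0,0],
)

```text
clock: 16.15
position: [625.2, -282.0, 235.5]
ee_rot: [-0.593, 0.805, 0.011, -0.004]
contact_force: [0.1, -0.4, 1.1]
gripper_width: 85.1
```

Request:
apply_moves(
  fingers=[0,0,0,1,1,1,1,1,1],
  dp=[
    [-0.1,0,-2],
    [-0.1,0,-3.9],
    [-0.1,0,-3.9],
    [-0.1,0,-3.9],
    [-0.1,0,-3.9],
    [-0.1,0,-3.9],
    [-0.1,0,-3.9],
    [-0.1,0,-3.9],
    [-0.1,0,-3.9],
  ],
  yaw=[0,0,0,0,0,0,0,0,0],
)

```text
clock: 17.05
position: [624.8, -282.2, 198.7]
ee_rot: [-0.593, 0.805, 0.01, -0.003]
contact_force: [-1.7, 0.8, 6.0]
gripper_width: 49.6
```

Request:
apply_moves(
  fingers=[1,1,1,1,1,1,1,1,1,1],
  dp=[
    [0,0,3],
    [0,0,7],
    [0,4,10],
    [-1,9,10],
    [-2.5,13.5,10],
    [-4,18,10],
    [-5.5,22.5,10],
    [-7,27,10],
    [-8.5,31,10],
    [-8.5,31,10],
  ],
  yaw=[0,0,0,0,0,2,4,6,8,8],
)

```text
clock: 18.05
position: [538.0, 31.6, 298.7]
ee_rot: [-0.65, 0.76, 0.01, -0.004]
contact_force: [0.7, -1.1, -1.9]
gripper_width: 49.8
```

Request:
apply_moves(
  fingers=[1,1,1,1,1,1,1,1],
  dp=[
    [-3,4,0],
    [-6,8,0],
    [-8.2,11.5,0],
    [-8.2,11.5,-3],
    [-8.2,11.5,-5],
    [-8.2,11.5,-5],
    [-8.2,11.5,-5],
    [-8.2,11.5,-5],
  ],
  yaw=[0,0,0,0,0,0,0,0],
)

```text
clock: 18.85
position: [456.7, 146.4, 249.7]
ee_rot: [-0.65, 0.76, 0.01, -0.003]
contact_force: [0.7, -0.8, -2.1]
gripper_width: 49.3
```

Run:
```python
from h import *
p,y,s=pose();print(p.round(1),y.round(1),s["clock"],s["ee_rot"])
for n,(a,b,c0,c1,f) in dict(top=(190,320,200,350,3),side=(170,350,260,430,3)).items():
    d=get_image(n); im=cv2.resize(d["color"][a:b,c0:c1],None,fx=f,fy=f,interpolation=cv2.INTER_CUBIC); globals()[n]=im
h=max(top.shape[0],side.shape[0])
pad=lambda i:cv2.copyMakeBorder(i,0,h-i.shape[0],0,0,0)
o=np.hstack([pad(top),pad(side)]);o=cv2.resize(o,None,fx=.8,fy=.8);cv2.imwrite("pics/m6.png",o)
```

```text
[456.7 146.4 249.7] 171.1 18.85 [-0.6500847   0.75979116  0.00993861 -0.00291342]
```

View pics/m6.png

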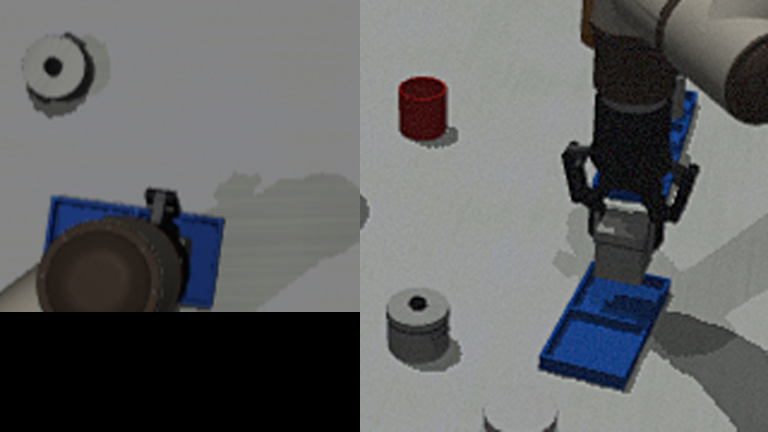

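The tin is held level over the right bay of the two-bay tray. The pot is unmoved at (53,67) in the left half.

Request:
apply_moves(
  fingers=[1,1,1,1,1,0,0,0,0,0],
  dp=[
    [0.1,-0.3,-2],
    [0.1,-0.3,-3.6],
    [0.1,-0.3,-4.4],
    [0.1,-0.3,-4.7],
    [0.1,-0.3,-4.7],
    [0.1,-0.3,-4.7],
    [0.1,-0.3,-4.7],
    [0.1,-0.3,-4.7],
    [0.1,-0.3,-4.7],
    [0.1,-0.3,-4.7],
  ],
  yaw=[0,0,0,0,0,0,0,0,0,0],
)

```text
clock: 19.95
position: [457.6, 143.4, 202.8]
ee_rot: [-0.65, 0.76, 0.01, -0.003]
contact_force: [-0.0, -0.2, 0.5]
gripper_width: 85.7
```

Request:
apply_moves(
  fingers=[0,0,0,0,0,0,0,0,0,0],
  dp=[
    [0,0,3],
    [0,0,7],
    [4,2,8],
    [8,4.3,8],
    [12,6.7,8],
    [16,9,7],
    [18.9,10.8,5],
    [18.9,10.8,4],
    [18.9,10.8,4],
    [18.9,10.8,4],
  ],
  yaw=[0,0,0,0,0,0,0,0,0,0],
)

```text
clock: 20.95
position: [646.0, 250.9, 242.7]
ee_rot: [-0.65, 0.76, 0.01, -0.003]
contact_force: [-0.6, 0.1, -0.6]
gripper_width: 85.4
```

Request:
apply_moves(
  fingers=[0,0,0,0,1,1,1,1,1,1],
  dp=[
    [0,0,-2],
    [0,0,-4],
    [0,0,-4.9],
    [0,0,-4.9],
    [0,0,-4.9],
    [0,0,-4.9],
    [0,0,-4.9],
    [0,0,-4.9],
    [0,0,-4.9],
    [0,0,-4.9],
  ],
  yaw=[0,0,0,0,0,0,0,0,0,0],
)

```text
clock: 21.95
position: [646.6, 251.4, 196.2]
ee_rot: [-0.65, 0.76, 0.009, -0.002]
contact_force: [-1.4, -0.1, 5.7]
gripper_width: 60.3
```

Request:
apply_moves(
  fingers=[1,1,1,1,1,1,1,1,1,1],
  dp=[
    [0,0,3],
    [0,0,7],
    [-4,-0.5,9],
    [-8,-1,9],
    [-12,-1.7,9],
    [-16,-2.3,9],
    [-17.5,-2.5,8],
    [-17.5,-2.5,5],
    [-17.5,-2.5,4],
    [-17.5,-2.5,4],
  ],
  yaw=[0,0,0,0,0,0,0,0,0,0],
)

```text
clock: 22.95
position: [471.2, 226.0, 234.8]
ee_rot: [-0.65, 0.76, 0.009, -0.004]
contact_force: [0.2, -0.4, -2.3]
gripper_width: 60.2
```

Run:
```python
from h import *
p,y,s=pose();print(p.round(1),y.round(1),s["clock"],s["ee_rot"])
d=get_image("side");cv2.imwrite("pics/m7.png",cv2.resize(d["color"][190:350,300:460],None,fx=3,fy=3,interpolation=cv2.INTER_CUBIC))
```

```text
[471.2 226.  234.8] 171.1 22.95 [-0.65024071  0.75966017  0.00946767 -0.00371448]
```

View pics/m7.png

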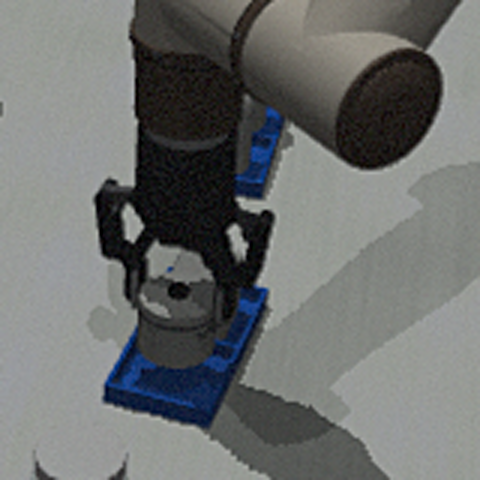

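The pot is held level at (178,300), over the front bay of the two-bay tray. I'll lower it, release, then rise.

Request:
apply_moves(
  fingers=[1,1,1,1,1,0,0,0,0,0],
  dp=[
    [0,0,-2],
    [0,0,-3],
    [0,0,-3.4],
    [0,0,-3.5],
    [0,0,-3.5],
    [0,0,-3.5],
    [0,0,-3.5],
    [0,0,-3.5],
    [0,0,-3.5],
    [0,0,-3.5],
  ],
  yaw=[0,0,0,0,0,0,0,0,0,0],
)

```text
clock: 24.0
position: [471.9, 226.5, 201.0]
ee_rot: [-0.65, 0.76, 0.009, -0.002]
contact_force: [-0.3, 0.8, 0.9]
gripper_width: 85.3
```

Request:
apply_moves(
  fingers=[0,0,0,0,0,0,0,0,0,0],
  dp=[
    [0,0,3],
    [0,0,7],
    [0,0,11],
    [4,0,14],
    [8,4,15],
    [12,8,15],
    [15,12,15],
    [15,15,15],
    [15,15,15],
    [15,15,15],
  ],
  yaw=[0,0,0,0,0,0,0,0,0,0],
)

```text
clock: 25.0
position: [621.7, 377.2, 349.6]
ee_rot: [-0.651, 0.759, 0.009, -0.003]
contact_force: [-0.8, 0.2, -0.8]
gripper_width: 85.6
```

Run:
```python
from h import *
p,y,s=pose();print(p.round(1),s["clock"],s["contact_force"])
t=get_image("top")["color"][255:325,205:480];s=get_image("side")["color"][150:350,250:450]
t=cv2.resize(t,None,fx=2.8,fy=2.8,interpolation=cv2.INTER_CUBIC);s=cv2.resize(s,None,fx=2,fy=2,interpolation=cv2.INTER_CUBIC)
s=cv2.copyMakeBorder(s,0,0,0,t.shape[1]-s.shape[1],0);o=np.vstack([t,s]);print(o.shape,t.shape);cv2.imwrite("pics/m8.png",o)
```

```text
[621.7 377.2 349.6] 25.0 [-0.83114554  0.22492054 -0.75549131]
(596, 770, 3) (196, 770, 3)
```

View pics/m8.png

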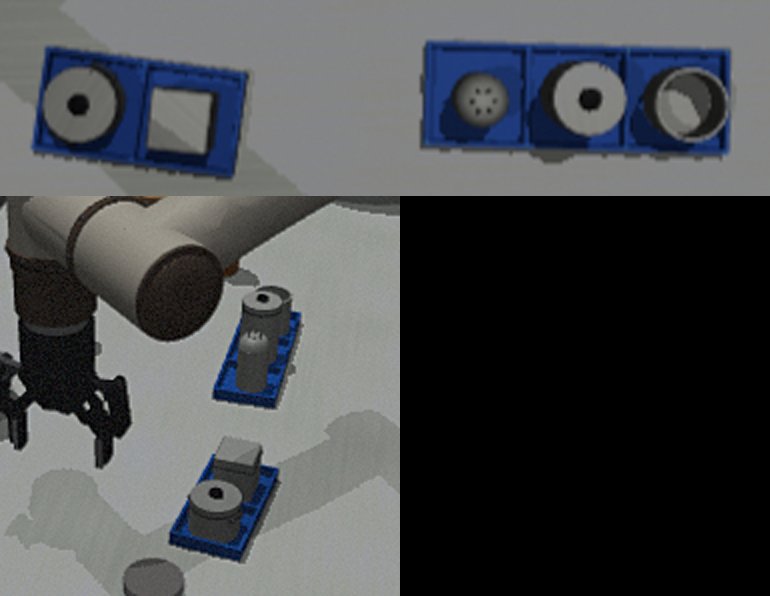

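The final view shows all five things upright in their bays: pot button (78,104), tin top (180,122), shaker (484,100), can button (590,99), cup rim (688,105). I'll check these positions in the tray frames and hand in.

Run:
```python
from h import *
d=get_image("top");S=(461.9,186.3,81),;L=(465,-185.2,87)
for n,u,v,z,t in(("pot",78,104,61,S[0]),("tin",180,122,65,S[0]),("shaker",484,100,87,L),("can",590,99,106,L),("cup",688,105,65,L)):
    p=w(d,u/2.8+205,v/2.8+255,z)[:2]-t[:2];a=np.radians(t[2]-90);print(n,(np.array([[np.cos(a),np.sin(a)],[-np.sin(a),np.cos(a)]])@p).round(1))
for n,u,v in(("jar0",0,0),):
    a=cv2.imread("pics/top0.png").astype(int);b=d["color"].astype(int)
    for k,(r0,r1,c0,c1) in dict(jar=(255,300,125,170),bottle=(225,275,505,570)).items(): print(k,abs(a-b)[r0:r1,c0:c1].mean().round(1))
print(job_done())
```

```text
pot [ 2.5 43.4]
tin [ -0.5 -42.1]
shaker [-1.5 84. ]
can [2.4 2.7]
cup [ -1.6 -82.6]
jar 33.8
bottle 3.8
the job is handed in; nothing more can be done
None
```

Both trays are made up and the job is handed in, at about 25 s on the robot's clock. The three-bay tray was filled first: can in the middle bay, shaker in the left end bay, cup in the right end bay. Then the tin and the low pot went into the two-bay tray.

- **Placing:** the last pictures showed all five things upright in their bays. Each one measured within about 3 mm of its bay centre, against limits of 24 mm across the row and 18 mm along it for the can.
- **Release:** the gripper was open and clear, and the force reading was near zero.
- **Not measured directly:** I read upright and flat from the pictures and from the tool height at each release, not from separate measurements.
- **Bottle:** its part of the top picture was essentially unchanged from the start.
- **Jar (check disagreed):** its part of the top picture did change, with a mean difference of 33.8 against 3.8 for the bottle. I put this down to the arm or its shadow lying over that spot. I did not confirm this before handing in. The gripper never came closer than about 125 mm to the jar on plan and showed no contact force.
- **Tool tilt:** the tool picked up a tilt of about 1.5° over the moves; I corrected for it when placing the tin and the pot.

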